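Measure the next foam block on the thickness gauge

TASK

Measure the foam block that lies on the cream board: raise the gauge's red lever to lift the presser foot, lay the block flat on the gauge's base, centred under the foot with its length running front to back, let go of it, then gently lower the lever until the foot rests on the block. The block on the black board has been measured already: leave it and all the other things on the bench where they are.

Things in the scene. Friction and masses are not known exactly. Their poses are not given: they have to be found in the camera images.
- gauge: Thickness gauge, fixed. Origin: centre of the underside of its grey base plate, under the presser foot's axis; x points to its back (away from its dial), z up. Base plate 220 (x) x 150 (y) x 20 mm; the block is laid on its flat top, z = 20 mm. Steel rod, radius 16 mm, at x = +85, y = 0, z 20 to 255 mm
- head_front (a point): Middle of the front face of the gauge's cream head, which overhangs the base: gauge x -50 to +100, y -35 to +35, z 125 to 215 mm; this point is at x = -50, z = 170. A 60 mm dial stands 8 mm proud of the face. The head bars a vertical gripper from over the foot: hold the block by its front end, the tool tilted about 40 degrees, leaning away from the head
- lever (a joint): The lifting lever, on the head's right (-y) side, hinged about the gauge's y axis. 0 = fully down (red end points to the front, 0.45 rad below level), 1.0 = fully up (0.55 rad above level). It stays where it is left (stiff: about 2 to 3 N at its grip). Underside of the presser foot above the base plate's top: 2 mm + 65 mm x this value (rad)
- lever_hinge (a point): The lever's hinge axis, at gauge x = -10, y = -66, z = 175 mm
- lever_grip (a point): Middle of the lever's gripping part, on its centre line, 105 mm from the hinge. The red grip is a bar 14 x 14 mm in section and 60 mm long (70 to 130 mm from the hinge), in front of the head and free from above and both sides
- foot: Presser foot; its origin is the centre of the underside of its steel disc, 56 mm across and 8 mm thick, which goes straight up and down on the gauge's z axis
- cream_board: Cream cutting board, fixed, 150 (x) x 230 (y) x 20 mm; origin at the centre of its underside. The block lying on it is the one to measure
- black_board: Black board, fixed, 150 (x) x 230 (y) x 20 mm; origin at the centre of its underside. The block lying on it has been measured and stays
- thick_block: Mint-green rigid foam block, 130 (x) x 50 (y) x 40 (z) mm, about 80 g; origin at the centre of its underside. Lies on either board
- thin_block: Mint-green rigid foam block, 130 (x) x 50 (y) x 28 (z) mm, about 60 g; origin at the centre of its underside. Lies on the other board
- tape: Grey tape measure, 45 x 62 x 27 mm, lying on the cream board beside the block's end; origin at the centre of its underside. Bystander
- stopwatch: Round stopwatch, 54 mm across (64 mm with its button), 17 mm high, on the black board beside the block's end; origin at the centre of its underside. Bystander
- amber_jar: Amber jar, 68 mm across, 110 mm high, at the far side of the bench; origin at the centre of its underside. Bystander
- green_flask: Green bottle, 64 mm across, 130 mm high, to the left of the gauge; origin at the centre of its underside. Bystander
- knife: Red-handled knife lying along its x, from -80 to +87 mm, 24 mm wide, 18 mm high; origin on the underside. Bystander
- marker: Black marker pen, 110 mm (x) x 17 mm x 17 mm; origin at the centre of its underside. Bystander
- offcut: Flat mint foam offcut, 90 (x) x 55 x 12 mm; origin at the centre of its underside. Bystander
Mind the look-alikes: they are no part of the job. Leave any pink look-alike of the thin_block alone. Leave any pink look-alike of the thick_block alone.

How it is judged (in metres and radians):
On the way, in this order (a step that is already met when the one before it is completed fails the run):
1. the lever is raised, lifting the presser foot (value of joint lever above 0.75 rad), for 0.2 s.
2. the block from the cream board lies flat on the gauge's base, centred under the raised foot, front to back, and let go (value of joint lever above 0.7 rad and ((horizontal distance between thick_block and foot below 0.02 m and z of thick_block in the frame of gauge between 0.016 and 0.024 m and angle between thick_block's own z axis and vertical below 0.06 rad and angle between the x axis of thick_block and the x axis of gauge, either way round below 0.26 rad and distance of thin_block from where it was at the start of the episode below 0.03 m and x of thin_block in the frame of black_board between -0.075 and 0.075 m and y of thin_block in the frame of black_board between -0.115 and 0.115 m and contact force between the fingers and thick_block below 0.1 N and linear speed of thick_block below 0.02 m/s) or (horizontal distance between thin_block and foot below 0.02 m and z of thin_block in the frame of gauge between 0.016 and 0.024 m and angle between thin_block's own z axis and vertical below 0.06 rad and angle between the x axis of thin_block and the x axis of gauge, either way round below 0.26 rad and distance of thick_block from where it was at the start of the episode below 0.03 m and x of thick_block in the frame of black_board between -0.075 and 0.075 m and y of thick_block in the frame of black_board between -0.115 and 0.115 m and contact force between the fingers and thin_block below 0.1 N and linear speed of thin_block below 0.02 m/s))), for 0.2 s.
3. the lever is lowered until the foot rests on the block (((horizontal distance between thick_block and foot below 0.02 m and z of thick_block in the frame of gauge between 0.016 and 0.024 m and angle between thick_block's own z axis and vertical below 0.06 rad and angle between the x axis of thick_block and the x axis of gauge, either way round below 0.26 rad and distance of thin_block from where it was at the start of the episode below 0.03 m and x of thin_block in the frame of black_board between -0.075 and 0.075 m and y of thin_block in the frame of black_board between -0.115 and 0.115 m and z of foot in the frame of thick_block below 0.043 m) or (horizontal distance between thin_block and foot below 0.02 m and z of thin_block in the frame of gauge between 0.016 and 0.024 m and angle between thin_block's own z axis and vertical below 0.06 rad and angle between the x axis of thin_block and the x axis of gauge, either way round below 0.26 rad and distance of thick_block from where it was at the start of the episode below 0.03 m and x of thick_block in the frame of black_board between -0.075 and 0.075 m and y of thick_block in the frame of black_board between -0.115 and 0.115 m and z of foot in the frame of thin_block below 0.031 m))), for 0.2 s.
At the end, for the whole second after the job is handed in: The cream board's block lies flat (0.06 rad) on the gauge base, centre within 20 mm of the foot axis, within 15 degrees of front-to-back, the foot within 3 mm of its top, block and lever at rest; the other block is on the black board, within 30 mm of its start (((horizontal distance between thick_block and foot below 0.02 m and z of thick_block in the frame of gauge between 0.016 and 0.024 m and angle between thick_block's own z axis and vertical below 0.06 rad and angle between the x axis of thick_block and the x axis of gauge, either way round below 0.26 rad and distance of thin_block from where it was at the start of the episode below 0.03 m and x of thin_block in the frame of black_board between -0.075 and 0.075 m and y of thin_block in the frame of black_board between -0.115 and 0.115 m and z of foot in the frame of thick_block below 0.043 m and linear speed of thick_block below 0.02 m/s and velocity of joint lever between -0.05 and 0.05 rad/s) or (horizontal distance between thin_block and foot below 0.02 m and z of thin_block in the frame of gauge between 0.016 and 0.024 m and angle between thin_block's own z axis and vertical below 0.06 rad and angle between the x axis of thin_block and the x axis of gauge, either way round below 0.26 rad and distance of thick_block from where it was at the start of the episode below 0.03 m and x of thick_block in the frame of black_board between -0.075 and 0.075 m and y of thick_block in the frame of black_board between -0.115 and 0.115 m and z of foot in the frame of thin_block below 0.031 m and linear speed of thin_block below 0.02 m/s and velocity of joint lever between -0.05 and 0.05 rad/s))); the robot touches nothing.
It fails at once if the foot presses on a block with more than 40 N (contact force between foot and thick_block above 40 N or contact force between foot and thin_block above 40 N).
It fails at once if a bystander is moved more than 30 mm (distance of any of tape, stopwatch, amber_jar, green_flask, knife, marker, offcut from where it was at the start of the episode above 0.03 m).
It fails at once if both blocks are moved more than 30 mm (the measured one disturbed) (distance of each of thick_block, thin_block from where it was at the start of the episode above 0.03 m).
It also fails if it takes over 70 s, if anything falls off the work surface, if the arm or the gripper's body presses on something with over 40 N, if the wrist force passes 120 N, or if a joint passes its speed limit or range.

ROBOT

A 6-joint arm with a two-finger parallel gripper is mounted at the origin on the work surface. World frame = base frame: x ahead of the robot, y to its left, z up, the work surface at z = 0. Lengths are in mm, angles in rad, forces in N, time in s.
With the tool pointing down it reaches from about 300 to 775 mm from the base axis. Payload 14.6 kg.
Tool frame: the origin (TCP) lies at the very end of the fingers, on their centre line; the grasp point (between the pads) lies 19 mm behind it; z points along the fingers, y is the line along which they close (so a half turn about z gives the same grasp; the last joint's range is limited). The gripper opens to 94 mm and grips with 3 to 60 N. Pads are 16 mm wide; open, the fingers measure 119 mm over their backs; the gripper's body (75 mm by 177 mm) begins 78 mm behind the grasp point.
Start: joints at [-1.302, 0.3, 1.521, -0, 1.321, -0.067], TCP at [181.231, -519.273, 205.446] pointing down, gripper open.
Joint ranges: [-3.03, 3.03], [-0.79, 2.21], [0.23, 2.52], [-1.04, 4.18], [0, 3.07], [-2.55, 2.55]. Speed limits (rad/s): [2.22, 2.22, 2.57, 3.14, 3.14, 3.14].

INTERFACE

Orientations are given as [roll, pitch, yaw] about the fixed x, y, z axes, in that order (R = Rz(yaw) Ry(pitch) Rx(roll)).
In Python, from cell import manip gives the robot as it stands.
- The arm moves only by the tool servo_tool, never from a script. Its argument "rows" is a list of rows, each a list of 7 numbers: the turn, a rotation vector about the world's x, y, z in degrees, then the shift along the world's x, y, z in mm, then the closure, from 0 (fully open) to 1 (shut). In form: [[rx, ry, rz, dx, dy, dz, fingers], ...]. A call has 1 to 20 rows; each row shifts and turns the commanded pose from where the row before left it; what a row does not reach is not made up. A row lasts 1/8 s, in which the tool goes at most 62.5 mm and 10.7 degrees, less where a joint would pass 70% of its speed; a pose out of reach is approached as far as the arm can. A call with a gripper value outside its range is refused whole. The fingers move at their own pace and stop on an object; "grip_force" is the grip in N (left out, the last holds). Time passes only in rows, so rows that do not move let the fingers close. It gives the time, the measured TCP pose, the force, the opening and the grip force at its end, in the units of the state.
- manip.read_state(): the state, without advancing time (a new reading comes with each control period).
- manip.camera(name): name is "side" or "top" or "wrist"; returns the picture (384x512x3 uint8, red, green, blue); there is no depth.
- manip.camera_info(name): a dict with "fx", "fy", "cx", "cy" (pixels), "position" and "rotation" of the camera in the world; the wrist camera has in their place "T_tool_cam" (4x4, takes a point from camera to tool coordinates, whose origin is the TCP and whose axes are the flange's). Camera axes: x right, y down, z forward; pixel columns grow to the right and rows downward; lengths in mm; the calibration is good to about 2 mm. A picture is of the moment at which its call begins: read the wrist's pose just before it. camera_info takes no time and is no camera call.
- manip.sign_off(): hands the job in; it is judged then, once.
The state is a dict: "clock": time; "joints": joint angles; "qd": joint speeds; "effort": joint torques, N m; "eef_pos": TCP position; "eef_rot": TCP orientation; "wrist_force": force on the tool from outside, world axes, zero at the start; "moment": the same for the moment, N m; "finger_gap": finger opening in mm; "finger_force": force on a finger pad.
Only numpy, scipy, OpenCV 4.12 (cv2) and the standard library are available. Lean on these libraries where they do the work, as an engineer would, in place of code of your own. Each camera call takes 0.05 s, during which the arm holds its last target. There are 200 camera calls.

## Working session

There is one attempt and no reset: what is moved stays moved. The work goes in short steps, Python scripts to look and compute and a tool call to move; the robot and the scene stay as the last step left them, time stands still between calls to the robot, and variables do not carry over. Pictures are saved under pics/ and viewed, at most 10 in all, crops included, and the job is handed in when it is done.

Besides the shell and the picture viewer there is one more tool, called after "Request:" as a command line: name --pt "numbers of a row" for each row, then --argument value for the rest. servo_tool: Moves the arm, as the interface text tells. Its arguments: {"type":"object","properties":{"rows":{"type":"array","items":{"type":"array","items":{"type":"number"}}},"grip_force":{"type":"number"}},"required":["rows"]}

```bash
mkdir -p pics
python3 - <<'E'
from cell import manip
import cv2
for n in("top","side"):
    im=manip.camera(n); cv2.imwrite(f"pics/{n}0.png",im[...,::-1]); print(n,manip.camera_info(n))
print(manip.camera_info("wrist")); print(manip.read_state())
E
```

```text
top {'fx': 411.1311313710284, 'fy': 411.1311313710284, 'cx': 255.8576588142034, 'cy': 191.51989812289324, 'position': array([ 359.64936382,  -38.69273096, 1269.00582872]), 'rotation': array([-2.99841596,  0.01753449, -1.57754199])}
side {'fx': 489.636358253343, 'fy': 489.636358253343, 'cx': 246.16331400287635, 'cy': 188.87050832611928, 'position': array([  200.54873775, -1125.08847183,   799.35255512]), 'rotation': array([-2.10481015, -0.00866384, -0.28107282])}
{'fx': 285.81735363710953, 'fy': 285.81735363710953, 'cx': 253.14886915309842, 'cy': 192.39169656481272, 'T_tool_cam': array([[-1.66122577e-03, -9.61694892e-01, -2.74117083e-01,
         8.13894140e+01],
       [ 9.99998485e-01, -1.74007196e-03,  4.44885397e-05,
         3.72497670e-01],
       [-5.19767853e-04, -2.74116594e-01,  9.61696326e-01,
        -1.79645228e+02],
       [ 0.00000000e+00,  0.00000000e+00,  0.00000000e+00,
         1.00000000e+00]])}
{'clock': 0.1, 'joints': array([-1.30157684e+00,  3.00402938e-01,  1.52150127e+00,  2.53791434e-05,
        1.32070778e+00, -6.65480707e-02]), 'qd': array([ 0.00036447, -0.00188306, -0.00103021,  0.0016783 ,  0.00093105,
       -0.00150027]), 'effort': array([ 1.34997339e-03, -5.32644582e+01, -3.53282332e+01,  7.09121092e-02,
        2.34559318e-02, -8.16697707e-05]), 'eef_pos': array([ 181.19082121, -519.05372067,  204.95748482]), 'eef_rot': array([-3.14057721e+00, -9.23134310e-05,  3.35761221e-01]), 'wrist_force': array([ 0.14437988,  0.58606901, -0.44330994]), 'moment': array([ 0.02654159,  0.00086994, -0.03317505]), 'finger_force': 0.0, 'finger_gap': 93.78670698845649}
```

View pics/top0.png

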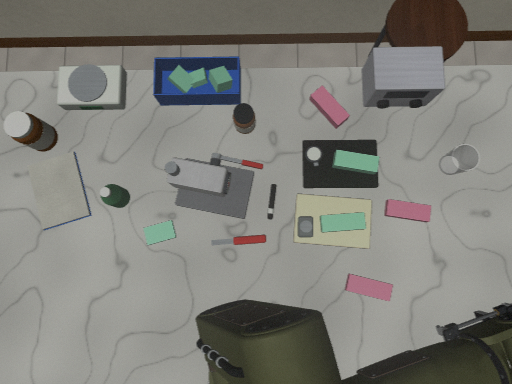

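View pics/side0.png

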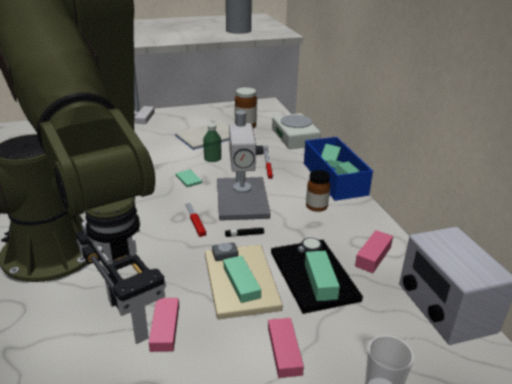

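The top view shows +x up and +y left. The gauge base is around (215,188), with its dial facing right (-y). The red lever at (250,164) is on the far (+x) side, and the knife at (240,240) is red too. The cream board is at (333,221), with the mint block at (343,222) and the tape at (305,227). The black board is at (340,163), with the measured block at (355,161).

Things that could be mistaken for the target block (top px):
- mint block on black board (355,161)
- mint offcut (160,232)
- mint pieces in blue box (200,78)
- pink blocks (408,210), (369,287), (329,106)

I choose the mint block on the cream board at (343,222). Things that could be mistaken for the lever: the knife (240,240). I'll check both in close crops.

Run:
```python
import cv2,numpy as np
a=cv2.imread("pics/top0.png")
c1=cv2.resize(a[145:255,285:395],None,fx=5,fy=5,interpolation=cv2.INTER_CUBIC)
cv2.imwrite("pics/c1.png",c1)
c2=cv2.resize(a[145:225,160:280],None,fx=6,fy=6,interpolation=cv2.INTER_CUBIC)
cv2.imwrite("pics/c2.png",c2)
b=cv2.imread("pics/side0.png")
c3=cv2.resize(b[100:220,200:300],None,fx=5,fy=5,interpolation=cv2.INTER_CUBIC)
cv2.imwrite("pics/c3.png",c3)
```

```text
(no output)
```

View pics/c1.png

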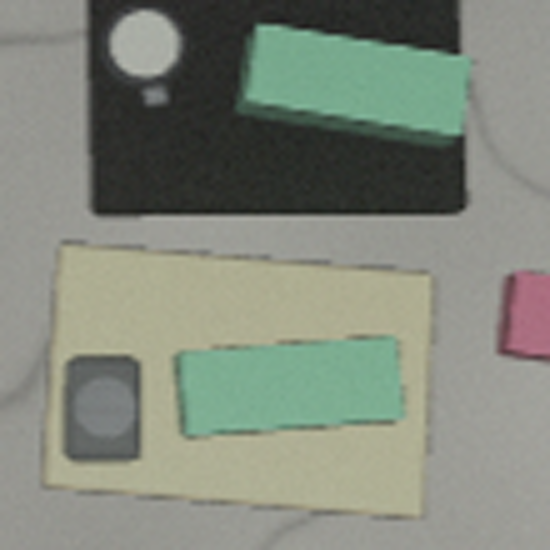

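View pics/c2.png

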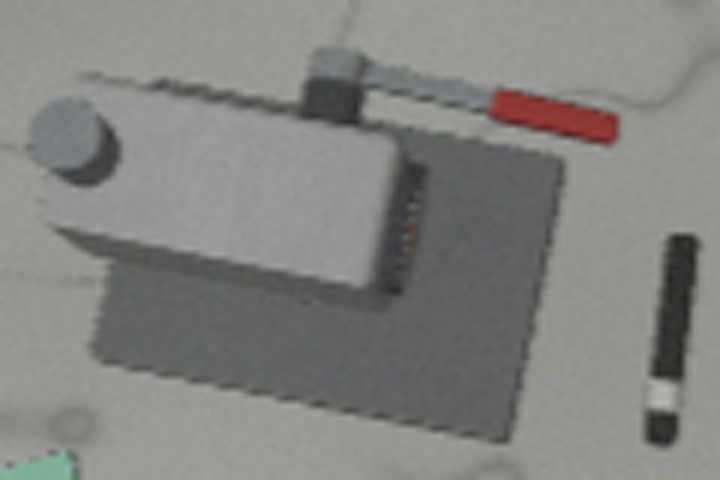

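View pics/c3.png

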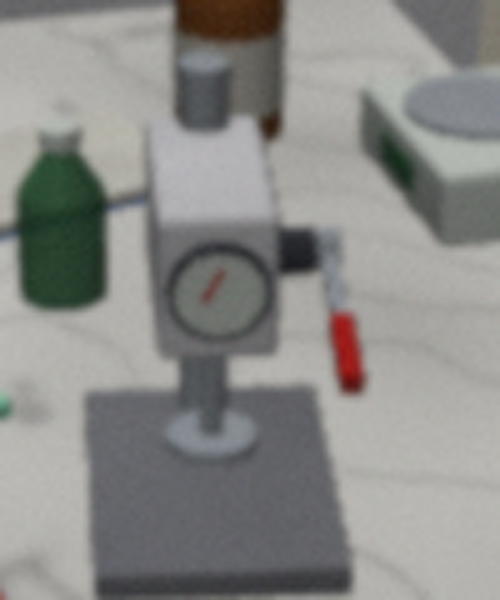

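The crops confirm the choice. The cream block's top corners (crop px) are near (181,353), (398,338), (403,420) and (188,436), and the tape sits clear to its left. The lever's red end is at crop (490–618, 90–145), in front of the head and pointing down. Next I fit the poses.

```bash
cat > h.py <<'E'
from cell import manip
import numpy as np
from scipy.spatial.transform import Rotation as R
from scipy.optimize import least_squares
rot=lambda e:R.from_euler('xyz',e).as_matrix()
def cam(n):
    c=manip.camera_info(n)
    if n=="wrist":
        s=manip.read_state();T=np.eye(4);T[:3,:3]=rot(s['eef_rot']);T[:3,3]=s['eef_pos'];T=T@c['T_tool_cam']
        return c,T[:3,:3],T[:3,3]
    return c,rot(c['rotation']),np.array(c['position'])
def proj(C,P):
    c,M,o=C;q=(np.asarray(P,float)-o)@M
    return np.c_[c['fx']*q[:,0]/q[:,2]+c['cx'],c['fy']*q[:,1]/q[:,2]+c['cy']]
def ray(C,u,v,z):
    c,M,o=C;d=M@[(u-c['cx'])/c['fx'],(v-c['cy'])/c['fy'],1];return o+d*(z-o[2])/d[2]
def unc(p,s,o): return (np.asarray(p,float)+.5)/s-.5+o
def world(p,L,z0=0):
    c,s=np.cos(p[2]),np.sin(p[2]);L=np.asarray(L,float)
    return np.c_[p[0]+c*L[:,0]-s*L[:,1],p[1]+s*L[:,0]+c*L[:,1],L[:,2]+z0]
def fit(p0,obs,z0=0):
    f=lambda p:np.concatenate([(proj(C,world(p,L,z0))-uv).ravel() for C,L,uv in obs])
    r=least_squares(f,p0,loss='soft_l1',x_scale=[10,10,.1]);return r.x,f(r.x)
E
cat > f.py <<'E'
from h import *
t=cam("top");s=cam("side")
B=[[110,-75,20],[-110,-75,20],[-110,75,20],[110,75,20]]
gt=(t,[B[1],B[2],B[3]],unc([(564,157),(508,442),(93,359)],6,(160,145)))
gs=(s,[B[2],B[1],B[0],B[3],[-50,35,215],[-50,-35,215],[-50,-35,125],[-50,35,125]],unc([(97,573),(350,570),(316,388),(87,395),(150,222),(273,218),(277,355),(158,352)],5,(200,100)))
for o in([gt],[gs],[gt,gs]):
    p,r=fit([400,80,1.5],o);print("gauge",p.round(3),r.round(1))
g=p
H=[[75,115],[75,-115],[-75,-115],[-75,115]]
p,r=fit([330,-270,0],[(t,[h+[20] for h in H],unc([(62,243),(432,273),(421,516),(45,487)],5,(285,145)))]);print("board",p.round(3),r.round(1))
for th in(28,40):
    K=[[65,25,th],[-65,25,th],[-65,-25,th],[65,-25,th]]
    p,r=fit([330,-300,-1.57],[(t,[[-65,25,th],[65,25,th],[65,-25,th],[-65,-25,th]],unc([(181,353),(398,338),(403,420),(188,436)],5,(285,145)))],20);print("block",th,p.round(3),r.round(1))
    print(proj(s,world(p,[[-65,25,th],[65,25,th],[65,-25,th],[-65,-25,th],[65,25,0],[65,-25,0],[-65,-25,0]],20)).round(1).tolist())
for a in(-.45,):
    L=[[-10-d*np.cos(a),-66,175+d*np.sin(a)] for d in(70,105,130)]
    W=world(g,L);print("lever",W.round(1).tolist(),proj(t,W).round(1).tolist(),proj(s,W).round(1).tolist())
E
python3 f.py; python3 -c "
import cv2;b=cv2.imread('pics/side0.png');cv2.imwrite('pics/c4.png',cv2.resize(b[235:320,200:345],None,fx=5,fy=5,interpolation=cv2.INTER_CUBIC))"
```

```text
gauge [553.515 109.955   1.371] [ 0.4 -0.1  0.3 -0.  -0.9  0.1]
gauge [550.661 112.681   1.352] [-1.3  0.4  0.1 -0.4 -0.  -1.1 -0.1 -1.4  0.8 -0.3  1.3 -0.  -0.1  1.
 -0.6  2.1]
gauge [551.254 111.164   1.362] [ 0.2  1.  -0.4  1.  -1.4  0.5 -0.6  0.8  0.8 -0.3 -0.1 -1.  -0.2 -1.1
  1.3 -0.1  1.8  0.1  0.4  1.1 -0.1  2.4]
board [ 4.49567e+02 -2.49622e+02 -8.80000e-02] [-0.8 -0.3  0.7 -0.4  0.8  0.5 -0.7  0.1]
block 28 [ 442.575 -276.04    -1.51 ] [-0.4 -0.2 -0.  -0.2  0.8  0.3 -0.3  0.1]
[[243.0, 254.8], [262.2, 289.1], [241.1, 294.2], [223.6, 259.0], [261.9, 298.4], [241.0, 303.5], [223.7, 268.0]]
block 40 [ 441.769 -273.75    -1.509] [-0.6 -0.2  0.2 -0.3  1.   0.3 -0.4  0.2]
[[242.4, 250.4], [261.7, 284.4], [240.5, 289.4], [222.9, 254.6], [261.2, 297.8], [240.4, 302.9], [223.2, 267.5]]
lever [[600.7, 26.0, 144.6], [594.2, -4.8, 129.3], [589.5, -26.8, 118.5]] [[239.2, 163.8], [250.4, 167.0], [258.2, 169.3]] [[267.2, 169.3], [268.3, 179.4], [269.1, 186.9]]
```

View pics/c4.png

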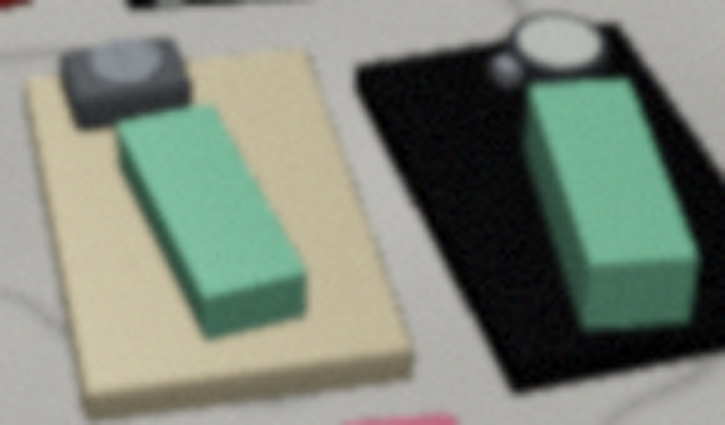

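The side crop shows the cream block's front face about 41 crop px high (8 px), from (205,298) to (208,338). That matches the thin block (9.3 predicted, against 13.4 for the thick one). Next I fit the lever angle.

```bash
cat > l.py <<'E'
from h import *
t=cam("top");s=cam("side")
g=[552.3,110.6,1.366]
def W(q,z,ds=(70,130),g=g):
    a=-.45+q;return world(g,[[-10-d*np.cos(a),-66,175+d*np.sin(a)+z] for d in ds])
ut=unc([(490,104),(617,128)],6,(160,145));us=unc([(343,318),(351,384)],5,(200,100))
for C,u in((t,ut),(s,us)):
  print("obs",u.round(1).tolist())
  for q in(0,.1,.2,.3,.5): print(q,proj(C,W(q,0)).round(1).tolist())
f=lambda p:np.concatenate([(proj(t,W(p[0],0,g=[p[1],p[2],g[2]]))-ut).ravel(),(proj(s,W(p[0],0,g=[p[1],p[2],g[2]]))-us).ravel()])
r=least_squares(f,[.1,552,110],x_scale=[.1,10,10]);print(r.x,r.fun.round(1));q=r.x[0]
print(W(q,0,(70,105,130)).round(1).tolist(),W(.9,0,(70,105,130)).round(1).tolist())
E
python3 l.py
```

```text
obs [[241.2, 161.9], [262.4, 165.9]]
0 [[239.3, 163.3], [258.4, 168.8]]
0.1 [[240.1, 163.0], [260.1, 168.3]]
0.2 [[240.7, 162.6], [261.4, 167.7]]
0.3 [[241.1, 162.2], [262.3, 166.9]]
0.5 [[241.1, 161.1], [262.7, 165.1]]
obs [[268.2, 163.2], [269.8, 176.4]]
0 [[267.7, 169.3], [269.7, 186.9]]
0.1 [[267.9, 167.7], [270.1, 184.1]]
0.2 [[268.1, 165.9], [270.4, 180.8]]
0.3 [[268.2, 164.0], [270.6, 177.2]]
0.5 [[268.4, 159.6], [271.0, 168.9]]
[3.25779991e-01 5.52306161e+02 1.10840216e+02] [-0.2  0.1 -0.1  0.8  0.   0.2  0.9 -0.3]
[[600.8, 19.4, 166.3], [593.7, -14.6, 162.0], [588.7, -38.9, 158.9]] [[602.1, 25.7, 205.4], [595.7, -5.2, 220.7], [591.1, -27.2, 231.5]]
```

Estimates so far: the lever is at about 0.3 rad, with its grip near (594,-15,162), and the gauge is at (552,111) with yaw 1.366. The target is the thin block at (442.6,-276) with yaw -1.51. I'll go above the lever first.

Request:
servo_tool --pt "0 0 4.2 29.5 36 8 0" --pt "0 0 4.2 29.5 36 8 0" --pt "0 0 4.2 29.5 36 8 0" --pt "0 0 4.2 29.5 36 8 0" --pt "0 0 4.2 29.5 36 8 0" --pt "0 0 4.2 29.5 36 8 0" --pt "0 0 4.2 29.5 36 8 0" --pt "0 0 4.2 29.5 36 8 0" --pt "0 0 4.2 29.5 36 8 0" --pt "0 0 4.2 29.5 36 0 0" --pt "0 0 4.2 29.5 36 0 0" --pt "0 0 4.2 29.5 36 0 0" --pt "0 0 4.2 29.5 36 0 0" --pt "0 0 4.4 29.5 36 0 0" --pt "0 0 0 0 0 0 0" --pt "0 0 0 0 0 0 0" --grip_force 20

```text
clock: 2.1
eef_pos: [593.9, -15.6, 277.0]
eef_rot: [-3.141, 0.0, 1.365]
wrist_force: [-0.3, 0.2, 0.3]
finger_gap: 94.0
finger_force: 0.0
```

Run:
```python
from h import *
import cv2
C=cam("wrist");s=manip.read_state();print(s['eef_pos'],s['eef_rot'],s['joints'])
im=manip.camera("wrist");cv2.imwrite("pics/w1.png",im[...,::-1])
h=cv2.cvtColor(im,cv2.COLOR_RGB2HSV);m=((h[...,1]>150)&((h[...,0]<8)|(h[...,0]>172))&(h[...,2]>60)).astype(np.uint8)
n,_,st,ce=cv2.connectedComponentsWithStats(m)
for i in range(1,n):
    if st[i,4]>60: print(st[i],ce[i])
from l import W
print(proj(C,W(.326,0,(70,105,130))).round(1))
```

```text
[593.88768594 -15.56216634 277.04540248] [-3.14073176e+00  2.63201761e-04  1.36500720e+00] [-8.77705686e-02  3.59939782e-01  1.27733338e+00 -1.60349915e-04
  1.50520539e+00  1.18029251e-01]
[109 148  36  60 886] [126.86568849 177.03950339]
[246 159  12  38 362] [251.63259669 175.57734807]
obs [[241.2, 161.9], [262.4, 165.9]]
0 [[239.3, 163.3], [258.4, 168.8]]
0.1 [[240.1, 163.0], [260.1, 168.3]]
0.2 [[240.7, 162.6], [261.4, 167.7]]
0.3 [[241.1, 162.2], [262.3, 166.9]]
0.5 [[241.1, 161.1], [262.7, 165.1]]
obs [[268.2, 163.2], [269.8, 176.4]]
0 [[267.7, 169.3], [269.7, 186.9]]
0.1 [[267.9, 167.7], [270.1, 184.1]]
0.2 [[268.1, 165.9], [270.4, 180.8]]
0.3 [[268.2, 164.0], [270.6, 177.2]]
0.5 [[268.4, 159.6], [271.0, 168.9]]
[3.25779991e-01 5.52306161e+02 1.10840216e+02] [-0.2  0.1 -0.1  0.8  0.   0.2  0.9 -0.3]
[[600.8, 19.4, 166.3], [593.7, -14.6, 162.0], [588.7, -38.9, 158.9]] [[602.1, 25.7, 205.4], [595.7, -5.2, 220.7], [591.1, -27.2, 231.5]]
[[251.4 156.4]
 [251.6 188.2]
 [251.7 209.2]]
```

Run:
```python
import cv2
im=cv2.imread("pics/w1.png")
print([ (v,im[v,251].tolist()) for v in range(140,222,4)])
```

```text
[(140, [135, 130, 125]), (144, [136, 133, 128]), (148, [134, 129, 123]), (152, [133, 129, 123]), (156, [139, 132, 129]), (160, [32, 35, 156]), (164, [26, 30, 148]), (168, [28, 33, 151]), (172, [29, 28, 151]), (176, [27, 33, 146]), (180, [29, 30, 149]), (184, [33, 37, 148]), (188, [47, 49, 150]), (192, [57, 61, 146]), (196, [74, 76, 149]), (200, [82, 86, 148]), (204, [83, 83, 150]), (208, [67, 66, 147]), (212, [147, 150, 151]), (216, [154, 155, 156]), (220, [148, 154, 152])]
```

The red bar spans rows 158–210 at column 251, which matches the prediction. I'll descend, grip and raise it along the arc.

Request:
servo_tool --pt "0 0 0 0 0 -22 0.3" --pt "0 0 0 0 0 -22 0.3" --pt "0 0 0 0 0 -22 0.3" --pt "0 0 0 0 0 -22 0.3" --pt "0 0 0 0 0 -22 0.3" --pt "0 0 0 0 0 -20 0.3" --pt "0 0 0 0 0 0 1" --pt "0 0 0 0 0 0 1" --pt "0 0 0 0 0 0 1" --pt "0 0 0 0 0 0 1" --pt "0 0 0 0 0 0 1" --pt "0 0 0 0 0 0 1" --grip_force 20

```text
clock: 3.65
eef_pos: [592.9, -14.9, 147.0]
eef_rot: [-3.138, 0.0, 1.366]
wrist_force: [-6.8, 0.8, 2.0]
finger_gap: 13.6
finger_force: 20.0
```

Request:
servo_tool --pt "0 0 0 0 0 4 1" --pt "0 0 0 0 0 7 1" --pt "0 0 0 0 0 7 1" --pt "0 0 0 0.2 0.7 7 1" --pt "0 0 0 0.3 1.2 7 1" --pt "0 0 0 0.3 1.7 7 1" --pt "0 0 0 0.4 2 7 1" --pt "0 0 0 0.5 2.4 7 1" --pt "0 0 0 0.6 2.8 7 1" --pt "0 0 0 0.1 1 3 1" --pt "0 0 0 0 0 0 1" --pt "0 0 0 0 0 0 1"

```text
clock: 5.15
eef_pos: [595.5, -2.8, 209.7]
eef_rot: [-3.138, -0.0, 1.366]
wrist_force: [-7.8, 3.8, -1.2]
finger_gap: 13.6
finger_force: 20.0
```

```bash
cat > red.py <<'E'
from h import *
import cv2
t=cam("side");im=manip.camera("side")
h=cv2.cvtColor(im,cv2.COLOR_RGB2HSV);m=((h[...,1]>130)&((h[...,0]<8)|(h[...,0]>172))&(h[...,2]>60)).astype(np.uint8)
n,_,st,ce=cv2.connectedComponentsWithStats(m[:200])
for i in range(1,n):
    if st[i,4]>8: print(st[i],ce[i])
g=[552.3,110.7,1.366]
for q in(.3,.4,.45,.7,.8,.9,.95):
    a=-.45+q;print(q,proj(t,world(g,[[-10-d*np.cos(a),-66,175+d*np.sin(a)] for d in(70,100,130)])).round(1).tolist())
print(manip.read_state()['joints'])
E
python3 red.py
```

```text
[268 148   5   4  20] [270.  149.5]
0.3 [[268.2, 164.0], [269.4, 170.5], [270.6, 177.2]]
0.4 [[268.3, 161.9], [269.6, 167.4], [270.9, 173.2]]
0.45 [[268.4, 160.8], [269.6, 165.8], [270.9, 171.1]]
0.7 [[268.5, 154.8], [269.8, 157.2], [271.2, 159.7]]
0.8 [[268.5, 152.3], [269.8, 153.5], [271.2, 154.8]]
0.9 [[268.4, 149.8], [269.7, 149.8], [271.1, 149.9]]
0.95 [[268.4, 148.5], [269.7, 148.0], [271.0, 147.4]]
[-6.65204400e-02  4.01213912e-01  1.37515644e+00  7.42640477e-04
  1.36897750e+00  1.38050481e-01]
```

The lever is at about 0.92. I'll release it, rise, then move over the block while tilting.

Request:
servo_tool --pt "0 0 0 0 0 0 0.3" --pt "0 0 0 0 0 0 0.3" --pt "0 0 0 0 0 0 0.3" --pt "0 0 0 0 0 20 0.3" --pt "0 0 0 0 0 30 0.3" --pt "0 0 0 0 0 30 0.3" --pt "0 0 3.04 -15 -31 0 0.15" --pt "0 0 3.04 -15 -31 0 0.15" --pt "0 0 3.04 -15 -31 0 0.15" --pt "0 0 3.04 -15 -31 0 0.15" --pt "0 0 3.04 -15 -31 0 0.15" --pt "7.98 0.48 0 -15 -31 -30 0.15" --pt "7.98 0.48 0 -15 -31 -30 0.15" --pt "7.98 0.48 0 -15 -31 -30 0.15" --pt "7.98 0.48 0 -15 -31 -30 0.15" --pt "7.98 0.48 0 -15 -31 -30 0.15" --pt "0 0 0 0 0 0 0.15" --pt "0 0 0 0 0 0 0.15"

```text
clock: 7.45
eef_pos: [447.0, -313.6, 140.9]
eef_rot: [3.141, -0.696, 1.631]
wrist_force: [0.3, 0.2, 1.1]
finger_gap: 80.0
finger_force: 0.0
```

```bash
python3 red.py | head -3
python3 - <<'E'
from h import *
import cv2
C=cam("wrist");s=manip.read_state();print(s['eef_pos'],s['eef_rot'],s['joints'])
M=rot(s['eef_rot']);print(M.round(3))
im=manip.camera("wrist")
p=[442.6,-276,-1.51]
uv=proj(C,world(p,[[-65,25,28],[65,25,28],[65,-25,28],[-65,-25,28]],20));print(uv.round(1))
o=im.copy()[...,::-1].copy();cv2.polylines(o,[uv.round().astype(int)],True,(0,0,255),1);cv2.imwrite("pics/w2.png",o)
E
```

```text
[266 148   7   5  24] [269.20833333 149.70833333]
0.3 [[268.2, 164.0], [269.4, 170.5], [270.6, 177.2]]
0.4 [[268.3, 161.9], [269.6, 167.4], [270.9, 173.2]]
[ 447.36183709 -313.2137881   141.84882142] [ 3.13952238 -0.69475681  1.63303726] [-0.87053394  0.67599997  1.27077612  0.40114615  1.7671688  -0.97003298]
[[-0.048  0.998 -0.038]
 [ 0.767  0.061  0.639]
 [ 0.64   0.002 -0.768]]
[[271.4 167.6]
 [275.2 288.9]
 [222.1 289. ]
 [227.  167.7]]
```

View pics/w2.png

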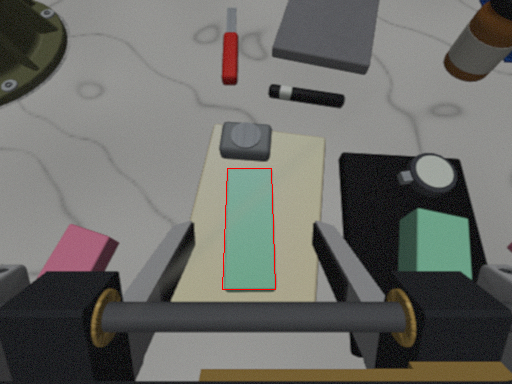

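The wrist view shows the block's top face exactly inside the projected outline (rows 168–289, cols 222–275). It sits centred between the fingers, with the tape clear at (246,140). I'll descend and grip.

Request:
servo_tool --pt "0 0 0 -2 -0.5 -30 0.15" --pt "0 0 0 0 0 -30 0.15" --pt "0 0 0 0 0 -30 0.15" --pt "0 0 0 0 0 -15 0.15" --pt "0 0 0 0 0 -7 0.15" --pt "0 0 0 0 0 0 0.15" --pt "0 0 0 0 0 0 0.15"

```text
clock: 8.43
eef_pos: [445.0, -314.3, 29.4]
eef_rot: [3.14, -0.696, 1.632]
wrist_force: [-0.2, 1.0, 0.1]
finger_gap: 79.9
finger_force: 0.0
```

Request:
servo_tool --pt "0 0 0 0 0 0 1" --pt "0 0 0 0 0 0 1" --pt "0 0 0 0 0 0 1" --pt "0 0 0 0 0 0 1" --pt "0 0 0 0 0 0 1" --pt "0 0 0 0 0 0 1" --grip_force 25

```text
clock: 9.18
eef_pos: [444.6, -314.0, 28.5]
eef_rot: [-3.142, -0.698, 1.631]
wrist_force: [-0.4, -0.4, 1.1]
finger_gap: 50.3
finger_force: 25.0
```

Gripped at a 50.3 mm gap, which is the block's width. I'll lift, turn and go to the pre-place pose in front of the gauge.

Request:
servo_tool --pt "0 0 0 0 0 10 1" --pt "0 0 0 0 0 20 1" --pt "0 0 0 0 0 30 1" --pt "0 0 -1.9 7.4 23.9 0 1" --pt "0 0 -1.9 7.4 23.9 0 1" --pt "0 0 -1.9 7.4 23.9 0 1" --pt "0 0 -1.9 7.4 23.9 0 1" --pt "0 0 -1.9 7.4 23.9 0 1" --pt "0 0 -1.9 7.4 23.9 0 1" --pt "0 0 -1.9 7.4 23.9 0 1" --pt "0 0 -1.9 7.4 23.9 0 1" --pt "0 0 0 0 0 -16 1" --pt "0 0 0 0 0 -16 1" --pt "0 0 0 0 0 -16 1" --pt "0 0 0 0 0 0 1" --pt "0 0 0 0 0 0 1"

```text
clock: 11.18
eef_pos: [503.9, -123.1, 40.5]
eef_rot: [-3.142, -0.698, 1.365]
wrist_force: [0.2, -0.7, -0.6]
finger_gap: 50.0
finger_force: 25.0
```

Run:
```python
from h import *
import cv2
C=cam("wrist");s=manip.read_state();print(s['eef_pos'],s['eef_rot'],s['joints'],s['finger_gap'])
im=manip.camera("wrist");im2=manip.camera("side")
e=s['eef_pos'];yw=1.366;u=np.array([np.cos(yw),np.sin(yw)])
p=[*(e[:2]+38.3*u),yw];z0=e[2]-8.5
Kb=[[-65,25,28],[65,25,28],[65,-25,28],[-65,-25,28]]
def draw(im,C):
    o=im[...,::-1].copy()
    cv2.polylines(o,[proj(C,world(p,Kb,z0)).round().astype(int)],True,(0,0,255),1)
    g=[552.3,110.7,1.366]
    cv2.polylines(o,[proj(C,world(g,[[110,75,20],[-110,75,20],[-110,-75,20],[110,-75,20]])).round().astype(int)],True,(255,0,0),1)
    cv2.polylines(o,[proj(C,world(g,[[28*np.cos(a),28*np.sin(a),82] for a in np.arange(0,6.3,.3)])).round().astype(int)],True,(255,255,0),1)
    return o
o=np.hstack([draw(im,C)[:, :400],cv2.resize(draw(im2,cam("side"))[90:282,160:360],None,fx=2,fy=2,interpolation=cv2.INTER_CUBIC)])
cv2.imwrite("pics/p1.png",o);print(o.shape)
```

```text
[ 503.90981333 -123.09307491   40.50607948] [-3.14153787 -0.69776885  1.36521897] [-0.62571727  0.59996031  1.68313045  0.66292925  1.26355869 -0.75975028] 49.9886032486024
(384, 800, 3)
```

View pics/p1.png

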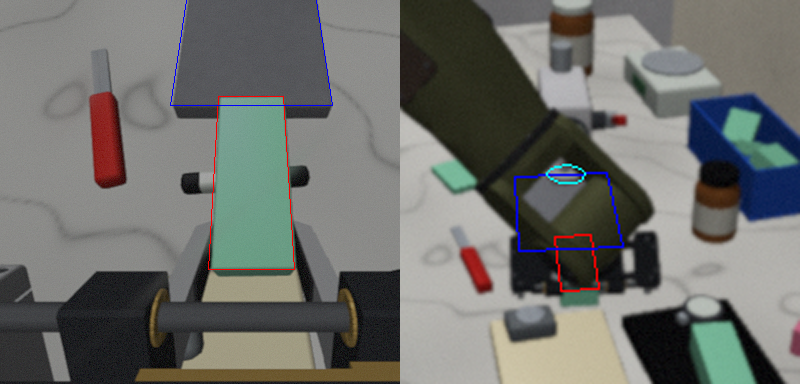

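The wrist view shows the held block's top face on the projected outline (210–295, 97–269) and the base outline on the real plate, so the alignment is good. I'll slide it in under the foot.

Request:
servo_tool --pt "0 0 0 3.4 16.4 0 1" --pt "0 0 0 3.4 16.4 0 1" --pt "0 0 0 3.4 16.4 0 1" --pt "0 0 0 3.4 16.4 0 1" --pt "0 0 0 3.4 16.4 0 1" --pt "0 0 0 3.4 16.4 0 1" --pt "0 0 0 0 0 0 1"

```text
clock: 12.15
eef_pos: [524.2, -23.2, 40.4]
eef_rot: [-3.141, -0.698, 1.367]
wrist_force: [0.6, -0.2, 0.3]
finger_gap: 50.1
finger_force: 25.0
```

Request:
servo_tool --pt "0 0 0 3.4 16.4 0 1" --pt "0 0 0 3.4 16.4 0 1" --pt "0 0 0 3.4 16.4 0 1" --pt "0 0 0 3.4 16.4 0 1" --pt "0 0 0 3.4 16.3 0 1" --pt "0 0 0 3.3 15.7 0 1" --pt "0 0 0 0 0 0 1" --pt "0 0 0 0 0 0 1"

```text
clock: 13.15
eef_pos: [544.5, 73.1, 40.4]
eef_rot: [-3.142, -0.698, 1.366]
wrist_force: [-0.0, -0.0, -0.6]
finger_gap: 49.9
finger_force: 25.0
```

Request:
servo_tool --pt "0 0 0 0 0 -4 1" --pt "0 0 0 0 0 -4 1" --pt "0 0 0 0 0 -3 1" --pt "0 0 0 0 0 -1 1" --pt "0 0 0 0 0 0 1" --pt "0 0 0 0 0 0 1"

```text
clock: 13.9
eef_pos: [544.6, 73.2, 28.5]
eef_rot: [3.141, -0.698, 1.366]
wrist_force: [0.0, -1.3, 0.7]
finger_gap: 49.9
finger_force: 25.0
```

Request:
servo_tool --pt "0 0 0 0 0 0 0.7" --pt "0 0 0 0 0 0 0.15" --pt "0 0 0 0 0 0 0.15" --pt "0 0 0 0 0 0 0.15" --pt "0 0 0 0 0 0 0.15" --pt "0 0 0 -2 -9.8 3 0.15" --pt "0 0 0 -4.1 -19.6 5 0.15" --pt "0 0 0 -4.1 -19.6 5 0.15" --pt "0 0 0 -4.1 -19.6 5 0.15" --pt "0 0 0 -4.1 -19.6 5 0.15" --pt "0 0 0 -4.1 -19.6 5 0.15" --pt "0 0 0 -4.1 -19.6 5 0.15" --pt "0 0 0 -4.1 -19.6 5 0.15" --pt "0 0 0 -4.1 -19.6 5 0.15" --pt "0 0 0 0 0 0 0.15" --pt "0 0 0 0 0 0 0.15"

```text
clock: 15.9
eef_pos: [509.6, -93.1, 71.2]
eef_rot: [-3.141, -0.698, 1.365]
wrist_force: [-0.4, 0.1, -0.5]
finger_gap: 80.2
finger_force: 0.0
```

Run:
```python
from h import *
import cv2
C=cam("wrist");im=manip.camera("wrist");print(manip.read_state()['eef_pos'])
g=[552.3,110.7,1.366]
o=im[...,::-1].copy()
cv2.imwrite("pics/p2raw.png",o)
o=cv2.resize(o,(800,600),interpolation=cv2.INTER_CUBIC)
S=lambda L,z=0:((proj(C,world(g,L,z))+.5)*1.5625-.5).round().astype(int)
cv2.polylines(o,[S([[-65,25,28],[65,25,28],[65,-25,28],[-65,-25,28]],20)],True,(0,0,255),1)
cv2.polylines(o,[S([[110,75,20],[-110,75,20],[-110,-75,20],[110,-75,20]])],True,(255,0,0),1)
cv2.polylines(o,[S([[28*np.cos(a),28*np.sin(a),82] for a in np.arange(0,6.3,.3)])],True,(255,255,0),1)
cv2.imwrite("pics/p2.png",o)
```

```text
[509.65778861 -92.82932805  71.24395166]
```

View pics/p2.png

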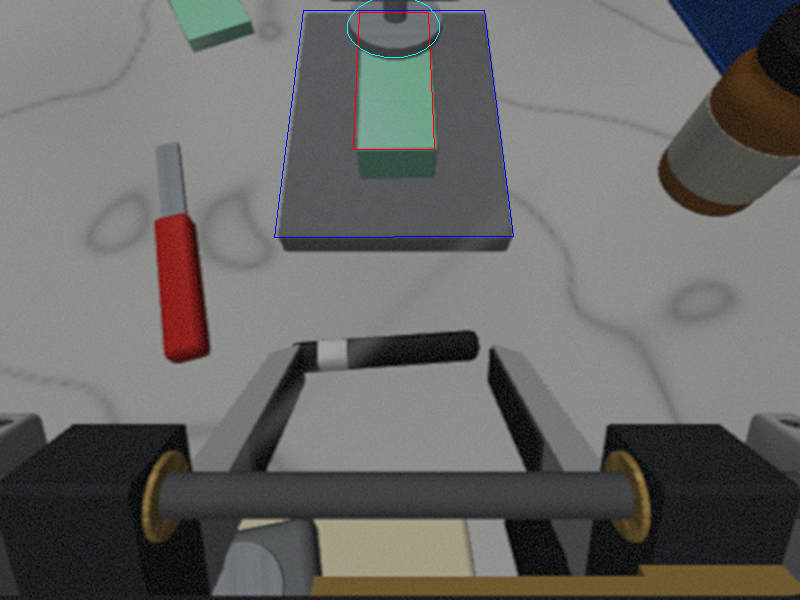

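The block's top face lies on the projected outline ((355,13)–(435,150)), centred under the raised foot at (393,28). It's released and about 1–2 mm from nominal. I'll rise, straighten the tool and go above the lever with closed fingers.

Request:
servo_tool --pt "-4.9 1.01 0 0 -4 28 0.15" --pt "-4.9 1.01 0 0 -4 28 0.5" --pt "-4.9 1.01 0 0 0 28 1" --pt "-4.9 1.01 0 0 0 28 1" --pt "-4.9 1.01 0 0 0 28 1" --pt "-4.9 1.01 0 0 0 28 1" --pt "-4.9 1.01 0 0 0 28 1" --pt "-4.9 1.01 0 0 0 28 1" --pt "0 0 0 17 18 0 1" --pt "0 0 0 17 18 0 1" --pt "0 0 0 17 18 0 1" --pt "0 0 0 17 18 0 1" --pt "0 0 0 17 18.5 0 1" --pt "0 0 0 0 0 -20 1" --pt "0 0 0 0 0 -20 1" --pt "0 0 0 0 0 0 1" --pt "0 0 0 0 0 0 1" --grip_force 20

```text
clock: 18.08
eef_pos: [594.9, -10.5, 256.3]
eef_rot: [3.139, 0.001, 1.367]
wrist_force: [1.2, 0.4, -0.3]
finger_gap: 0.2
finger_force: 0.0
```

Request:
servo_tool --pt "0 0 0 0 0 -5 1" --pt "0 0 0 0 0 -5 1" --pt "0 0 0 0 0 -4 1" --pt "0 0 0 0 0 -4 1" --pt "0 0 0 0 0 -4 1" --pt "0 0 0 0 0 -4 1"

```text
clock: 18.82
eef_pos: [594.8, -10.9, 229.4]
eef_rot: [3.14, 0.001, 1.366]
wrist_force: [-1.1, -0.4, 2.1]
finger_gap: 0.6
finger_force: 0.7
```

Request:
servo_tool --pt "0 0 0 0 0 -4 1" --pt "0 0 0 0 0 -4 1" --pt "0 0 0 0 0 -4 1" --pt "0 0 0 0 0 -3 1"

```text
clock: 19.32
eef_pos: [594.7, -10.9, 214.2]
eef_rot: [3.141, 0.001, 1.366]
wrist_force: [-0.4, -1.3, 2.0]
finger_gap: -0.0
finger_force: 0.7
```

The lever is moving at about 2 N, so I'll keep going gently.

Request:
servo_tool --pt "0 0 0 0 0 -4 1" --pt "0 0 0 0 0 -4 1" --pt "0 0 0 0 0 -4 1" --pt "0 0 0 0 0 -4 1" --pt "0 0 0 0 0 -4 1" --pt "0 0 0 0 0 -3 1" --pt "0 0 0 0 0 -3 1" --pt "0 0 0 0 0 -3 1"

```text
clock: 20.32
eef_pos: [594.7, -10.9, 185.3]
eef_rot: [3.14, 0.001, 1.366]
wrist_force: [0.8, -1.6, 1.0]
finger_gap: 0.3
finger_force: 0.8
```

Request:
servo_tool --pt "0 0 0 0 0 -1 1" --pt "0 0 0 0 0 -1 1" --pt "0 0 0 0 0 0 1"

```text
clock: 20.7
eef_pos: [594.7, -10.8, 183.4]
eef_rot: [3.14, 0.001, 1.366]
wrist_force: [0.5, -0.5, 0.1]
finger_gap: 0.3
finger_force: 0.1
```

```bash
python3 red.py | head -5; python3 -c "
from cell import manip
s=manip.read_state();print(s['eef_pos'],s['wrist_force'])"
```

```text
[267 164   6   8  32] [269.625   167.59375]
0.3 [[268.2, 164.0], [269.4, 170.5], [270.6, 177.2]]
0.4 [[268.3, 161.9], [269.6, 167.4], [270.9, 173.2]]
0.45 [[268.4, 160.8], [269.6, 165.8], [270.9, 171.1]]
0.7 [[268.5, 154.8], [269.8, 157.2], [271.2, 159.7]]
[594.70115957 -10.73071024 183.34476865] [ 0.07120284 -0.49082271 -0.70782757]
```

Request:
servo_tool --pt "0 0 0 0 0 -1 1" --pt "0 0 0 0 0 -1 1" --pt "0 0 0 0 0 -1 1"

```text
clock: 21.12
eef_pos: [594.7, -10.9, 180.4]
eef_rot: [3.14, 0.001, 1.366]
wrist_force: [-0.2, -0.8, 1.2]
finger_gap: 0.5
finger_force: 0.9
```

Request:
servo_tool --pt "0 0 0 0 0 -0.7 1" --pt "0 0 0 0 0 -0.7 1"

```text
clock: 21.38
eef_pos: [594.7, -10.9, 179.0]
eef_rot: [3.14, 0.001, 1.366]
wrist_force: [-0.6, -0.5, 1.7]
finger_gap: 0.3
finger_force: 0.9
```

Request:
servo_tool --pt "0 0 0 0 0 -0.7 1" --pt "0 0 0 0 0 0 1"

```text
clock: 21.62
eef_pos: [594.7, -10.9, 178.3]
eef_rot: [3.14, 0.001, 1.366]
wrist_force: [-1.3, -0.2, 0.5]
finger_gap: 0.4
finger_force: 0.4
```

Request:
servo_tool --pt "0 0 0 0 0 -0.6 1" --pt "0 0 0 0 0 -0.6 1"

```text
clock: 21.88
eef_pos: [594.8, -10.9, 177.4]
eef_rot: [3.14, 0.001, 1.366]
wrist_force: [-1.5, -0.9, 5.1]
finger_gap: 0.3
finger_force: 2.8
```

Request:
servo_tool --pt "0 0 0 0 0 -0.5 1" --pt "0 0 0 0 0 -0.3 1"

```text
clock: 22.12
eef_pos: [594.9, -10.9, 177.1]
eef_rot: [3.139, 0.001, 1.366]
wrist_force: [-3.2, -0.2, 8.8]
finger_gap: 0.4
finger_force: 4.5
```

The force rises at 177 mm, so the foot is resting on the block. I'll back off upward and check.

Request:
servo_tool --pt "0 0 0 0 0 2 1" --pt "0 0 0 0 0 10 1" --pt "0 0 0 0 0 25 1" --pt "0 0 0 0 0 40 1" --pt "0 0 0 0 -30 20 1" --pt "0 0 0 -20 -45 10 1" --pt "0 0 0 -20 -45 0 1" --pt "0 0 0 -20 -45 0 1" --pt "0 0 0 0 0 0 1" --pt "0 0 0 0 0 0 1" --pt "0 0 0 0 0 0 1"

```text
clock: 23.5
eef_pos: [535.2, -174.9, 283.4]
eef_rot: [3.14, 0.001, 1.367]
wrist_force: [0.8, -0.0, -0.3]
finger_gap: 0.1
finger_force: 0.0
```

```bash
python3 red.py | head -5
python3 - <<'E'
from h import *
import cv2
C=cam("wrist");im=manip.camera("wrist");a=im[...,::-1];b=manip.camera("side")[90:282,200:328,::-1]
cv2.imwrite("pics/e.png",np.hstack([a,cv2.resize(b,(256,384),interpolation=cv2.INTER_CUBIC)]));print(manip.read_state()['wrist_force'])
E
```

```text
[266 161   6  13  53] [268.96226415 166.81132075]
0.3 [[268.2, 164.0], [269.4, 170.5], [270.6, 177.2]]
0.4 [[268.3, 161.9], [269.6, 167.4], [270.9, 173.2]]
0.45 [[268.4, 160.8], [269.6, 165.8], [270.9, 171.1]]
0.7 [[268.5, 154.8], [269.8, 157.2], [271.2, 159.7]]
[ 1.04294232 -0.23333447 -0.6033345 ]
```

View pics/e.png

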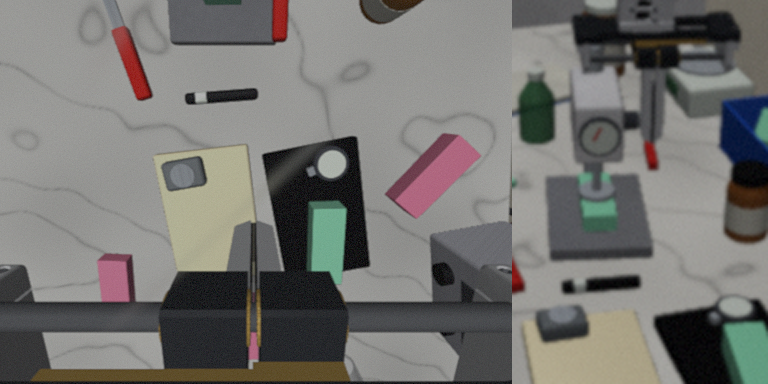

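The side view shows the foot resting on the block at (597,190) and the lever at about 0.4. The bystanders and the measured block are untouched, so I'll hand in.

```bash
python3 -c "
from cell import manip
print(manip.sign_off())"
```

```text
the job is handed in; nothing more can be done
None
```

The thin block from the cream board lies flat and centred front to back on the gauge with the foot resting on it, the arm clear and nothing else moved, and the job is handed in (sign-off returned no verdict).

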